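# Seat a thread comb leaf in a brass spindle's threads

### The job

A coarse-threaded brass spindle lies in the inspection cradle. Take the comb leaf with the five narrow teeth, lay it flat on the cradle's ledge about the middle, teeth towards the spindle, and gently feel along the threads until all its teeth drop in fully home; then press it in lightly for a moment and leave it there lying flat and square to the spindle. Do not force the teeth against the brass, and leave the three-toothed leaf and the other things alone.

Things in the scene. Friction and masses are not known exactly. Their poses are not given: they have to be found in the camera images.
- fine_leaf_grip (a point): centre of the grip of the five-toothed comb leaf (a flat steel plate): an upright black plastic block standing on the plate, 40 mm long (x), 14 mm thick (y), 34 mm high. This point is 22 mm above the leaf's underside; 39 mm high over all. z is up, x runs along the comb edge, +y points from the grip towards the teeth. The leaf starts flat on the bench at either of two places
- fine_leaf: the five-toothed leaf, 120 to 230 g; origin on its underside straight below the grip's centre, axes as the grip. Steel plate 5 mm thick, reaching 30 mm to either side (x), 16 mm behind the grip (-y) and 40 mm ahead to the comb edge (+y)
- fine_leaf_edge (a point): middle of that leaf's comb edge (root line of the teeth), at half thickness. Five trapezoidal teeth at 10 mm pitch (x = -20, -10, 0, 10, 20 mm) stick out 4.5 mm beyond it in +y, 5.8 mm wide at the root, 4.2 mm at the tip, with about 0.4 mm play each side in the spindle's grooves
- coarse_leaf_grip (a point): grip centre of the wrong leaf: same plate, grip and axes, but three wide teeth at 18 mm pitch, 11 mm wide at the root. Leave alone
- ledge_edge (a point): point of the fixed cradle: on the ledge's flat top (30 mm above the bench), on the line of the thread crests, at the middle of the ledge's length. x runs along the spindle, +y points level from the ledge into the spindle, z up. The steel ledge is 150 mm long (x) and reaches from y = -102 to -4 mm. With the five-toothed leaf fully home, its grip centre is at y = -40 mm; with tooth tips on the crests, y = -44.5 mm
- cradle: steel cradle, fixed to the bench, 220 x 165 mm; origin on the bench 30 mm below ledge_edge, same axes. It holds a level brass spindle, 48 mm diameter, axis at y = +24 mm and 32.5 mm above the bench (2.5 mm above the ledge, so a leaf lying there meets it at mid height), top 57 mm above the bench
- spindle: the brass spindle, held fast; origin and axes as the cradle. Thread: 10 mm pitch, 4.8 mm deep, crests 3.4 mm wide, grooves 6.6 mm at the mouth, 5 mm at the root, to 65 mm or more either side of the middle. Where along x the crests stand differs each time and is not in this pose: see it or feel it. Over 25 N from the leaf marks the brass
- coupling_center (a point): brass stepped coupling, loose, 32 mm diameter, 45 mm high, standing; centre. Leave alone
- tape_roll_center (a point): roll of tape, loose, 80 mm diameter, 25 mm high, lying; centre. Leave alone
There are look-alikes about, which are no part of the job. Leave any red or turquoise look-alike of the fine_leaf alone.

How it is judged:
On the way, in this order (a step that is already met when the one before it is completed fails the run):
1. the five-toothed leaf lies flat on the ledge, about the middle, its teeth towards the spindle but not yet in the threads (z of fine_leaf_grip in the frame of ledge_edge between 0.018 and 0.026 m and angle between fine_leaf_grip's own z axis and vertical below 0.06 rad and x of fine_leaf_grip in the frame of ledge_edge between -0.035 and 0.035 m and y of fine_leaf_edge in the frame of ledge_edge between -0.045 and -0.003 m and angle between the x axis of fine_leaf_grip and the x axis of ledge_edge, either way round below 0.2 rad and contact force between fine_leaf and cradle above 0.3 N), for 0.1 s.
2. the leaf is pressed lightly into the threads, fully home and square (z of fine_leaf_grip in the frame of ledge_edge between 0.018 and 0.026 m and angle between fine_leaf_grip's own z axis and vertical below 0.06 rad and x of fine_leaf_grip in the frame of ledge_edge between -0.035 and 0.035 m and y of fine_leaf_edge in the frame of ledge_edge between -0.0015 and 0.004 m and angle between the x axis of fine_leaf_grip and the x axis of ledge_edge, either way round below 0.035 rad and contact force between fine_leaf and spindle above 1.5 N), for 0.3 s.
At the end, for the whole second after the job is handed in: the five-toothed leaf lies released and at rest, flat on the ledge (tilt under 0.06 rad), its teeth towards the spindle and fully in the threads (comb edge within 1.5 mm of the crests), square to the spindle within 0.035 rad and within 35 mm of the ledge's middle (z of fine_leaf_grip in the frame of ledge_edge between 0.018 and 0.026 m and angle between fine_leaf_grip's own z axis and vertical below 0.06 rad and x of fine_leaf_grip in the frame of ledge_edge between -0.035 and 0.035 m and y of fine_leaf_edge in the frame of ledge_edge between -0.0015 and 0.004 m and angle between the x axis of fine_leaf_grip and the x axis of ledge_edge, either way round below 0.035 rad and linear speed of fine_leaf below 0.01 m/s); the robot touches nothing.
It fails at once if the leaf is forced against the spindle with more than 25 N (contact force between fine_leaf and spindle above 25 N).
It fails at once if the three-toothed leaf is disturbed (moved over 15 mm) (distance of coarse_leaf_grip from where it was at the start of the episode above 0.015 m).
It fails at once if the coupling is disturbed (moved over 15 mm) (distance of coupling_center from where it was at the start of the episode above 0.015 m).
It fails at once if the tape roll is disturbed (moved over 15 mm) (distance of tape_roll_center from where it was at the start of the episode above 0.015 m).
It also fails if it takes over 72 s, if anything falls off the work surface, if the arm or the gripper's body presses on something with over 40 N, if the wrist force passes 120 N, or if a joint passes its speed limit or range.

### The arm

A 7-joint arm with a two-finger parallel gripper is mounted at the origin on the work surface. World frame = base frame: x ahead of the robot, y to its left, z up, the work surface at z = 0. Lengths are in m, angles in rad, forces in N, time in s.
With the tool pointing down it reaches from about 0.425 to 0.825 m from the base axis. Payload 3.6 kg.
Tool frame: the origin (TCP) lies midway between the tips of the shut fingers; the grasp point (between the pads) lies 19 mm behind it; z points along the fingers, x is the direction in which the jaws open and shut, and the axes are right-handed (so a half turn about z gives the same grasp; the last joint's range is limited). The gripper opens to 85 mm and grips with 20 to 120 N. Pads are 22 mm wide; open, the fingers measure 114 mm over their backs; the gripper's body (76 mm by 85 mm) begins 54 mm behind the grasp point. The pads swing forward as they close: fully open they stand 13 mm farther back than shut.
Start: joints at [-1.323, 0.615, -0.013, 1.423, 0.008, 1.103, -0.04], TCP at [0.176, 0.626, 0.231] pointing down, gripper open.
Joint ranges: [-3.12, 3.12], [-0.3, 2.06], [-1.34, 1.32], [0.26, 2.42], [-1.36, 4.5], [0.01, 1.98], [-2.84, 2.84]. Speed limits (rad/s): [2.79, 2.79, 3.14, 3.14, 3.14, 3.14, 3.14].

### API

Orientations are given as a rotation vector (axis times angle).
In Python, from station import manip gives the robot as it stands.
- The arm moves only by the shell command python3 -m creep 'ROWS' [OPENING] [FORCE]. ROWS is text: rows parted by semicolons, each of 6 numbers parted by spaces: the shift along the world's x, y, z in units of 60 mm (1.0 is 60 mm), then the turn, a rotation vector about the world's x, y, z in units of 6 degrees (1.0 is 6 degrees). In form: dx dy dz wx wy wz; .... A call has 1 to 5 rows; each row shifts and turns the commanded pose from where the row before left it; what a row does not reach is not made up. A row lasts 1/8 s, in which the tool goes at most 62.5 mm and 10.7 degrees, less where a joint would pass 70% of its speed; a pose out of reach is approached as far as the arm can. A call is refused whole if a number of a shift passes 1 or a number of a turn 1, either way. A call with a gripper value outside its range is refused whole. OPENING is the finger opening in mm, from 0 to 85.4, set as the call begins (- or left out, the last holds). The fingers move at their own pace and stop on an object; FORCE is the grip in N (left out, the last holds). Time passes only in rows, so rows that do not move let the fingers close. It gives the time, the measured TCP pose, the force and the opening at its end, in the units of the state.
- manip.observe(): the state, without advancing time (a new reading comes with each control period).
- manip.snapshot(name): name is "scene" or "top" or "wrist"; returns the picture (480x640x3 uint8, blue, green, red); there is no depth.
- manip.calibration(name): a dict with "fx", "fy", "cx", "cy" (pixels), "dist_coeffs" ([k1, k2, p1, p2, k3] as OpenCV has them; the pictures are not rectified), "cam_to_world" (4x4, takes a point from camera to world coordinates); the wrist camera has in their place "hand_eye" (4x4, takes a point from camera to tool coordinates, whose origin is the TCP and whose axes are the tool frame's). Camera axes: x right, y up, looking along -z (the intrinsics and any distortion apply to the point x, -y, -z); pixel columns grow to the right and rows downward; lengths in m; the calibration is good to about 2 mm. A picture is of the moment at which its call begins: read the wrist's pose just before it. calibration takes no time and is no camera call.
- manip.hand_in(): hands the job in, once; it reports no verdict.
The state is a dict: "time": time; "joint_positions": joint angles; "dq": joint speeds; "joint_efforts": joint torques, N m; "tool_pos": TCP position; "eef_rot": TCP orientation; "ft_force": force on the tool from outside, world axes, zero at the start; "torque": the same for the moment, N m; "grip_width": finger opening in m.
Only numpy, scipy, OpenCV 4.12 (cv2) and the standard library are available. Lean on these libraries where they do the work, as an engineer would, in place of code of your own. Each camera call takes 0.05 s, during which the arm holds its last target.

## Working session

There is one attempt and no reset: what is moved stays moved. The work goes in short steps, Python scripts to look and compute and a shell command to move; the robot and the scene stay as the last step left them, time stands still between calls to the robot, and variables do not carry over. Pictures are saved under pics/ and viewed, and the job is handed in when it is done.

```bash
ls; mkdir -p pics
cat > h.py <<'E'
from station import manip
import numpy as np, cv2
from scipy.spatial.transform import Rotation as R
def cal(n):
    c=manip.calibration(n)
    K=np.array([[c['fx'],0,c['cx']],[0,c['fy'],c['cy']],[0,0,1.]])
    return c,K,np.array(c['dist_coeffs'],float)
def pose(s=None):
    s=s or manip.observe()
    T=np.eye(4);T[:3,:3]=R.from_rotvec(s['eef_rot']).as_matrix();T[:3,3]=s['tool_pos'];return T
def c2w(n,T=None):
    c,K,d=cal(n)
    if n=='wrist': return (pose() if T is None else T)@np.array(c['hand_eye'])
    return np.array(c['cam_to_world'])
def plane(n,uv,z,T=None):
    c,K,d=cal(n)
    p=cv2.undistortPoints(np.array(uv,float).reshape(-1,1,2),K,d).reshape(-1,2)
    M=c2w(n,T)
    r=np.c_[p[:,0],-p[:,1],-np.ones(len(p))]@M[:3,:3].T
    o=M[:3,3]
    return o+r*((z-o[2])/r[:,2])[:,None]
def proj(n,P,T=None):
    c,K,d=cal(n);M=np.linalg.inv(c2w(n,T))
    q=np.array(P,float).reshape(-1,3)@M[:3,:3].T+M[:3,3]
    q=q*[1,-1,-1]
    return cv2.projectPoints(q,np.zeros(3),np.zeros(3),K,d)[0].reshape(-1,2)
E
python3 - <<'E'
from h import *
for n in ['scene','top','wrist']:
    T=pose()
    im=manip.snapshot(n); cv2.imwrite(f'pics/{n}0.png',im)
    c,K,d=cal(n); print(n,K[0,0],K[1,1],K[0,2],K[1,2],d); print(np.round(c2w(n,T),3))
s=manip.observe();print({k:np.round(v,4) for k,v in s.items()})
E
```

```text
pics
scene 546.060332782983 546.060332782983 323.17869914359176 236.3205813880829 [0.02237212 0.         0.         0.         0.        ]
[[ 0.192 -0.827  0.528  1.026]
 [ 0.981  0.158 -0.11  -0.176]
 [ 0.007  0.54   0.842  0.731]
 [ 0.     0.     0.     1.   ]]
top 465.7772900551073 465.7772900551073 321.47557963257174 237.84257044926017 [0.01971101 0.         0.         0.         0.        ]
[[ 0.028  0.983 -0.182  0.442]
 [-0.999  0.031  0.013 -0.082]
 [ 0.019  0.181  0.983  0.878]
 [ 0.     0.     0.     1.   ]]
wrist 340.9873062586895 340.9873062586895 317.80751254272883 243.80905569134725 [-0.03836962  0.          0.          0.          0.        ]
[[ 0.272 -0.923 -0.272  0.106]
 [ 0.962  0.261  0.08   0.645]
 [-0.003 -0.283  0.959  0.374]
 [ 0.     0.     0.     1.   ]]
{'time': np.float64(0.15), 'joint_positions': array([-1.3225,  0.6157, -0.0126,  1.4246,  0.0081,  1.1034, -0.0404]), 'dq': array([-0.0007, -0.0027,  0.0002, -0.0042, -0.0007,  0.0011,  0.0007]), 'joint_efforts': array([ 9.00000e-04, -4.69662e+01,  2.59700e-01, -1.71254e+01,
        1.00000e-02,  7.10000e-03, -0.00000e+00]), 'tool_pos': array([0.1762, 0.625 , 0.2304]), 'eef_rot': array([ 2.5037,  1.8955, -0.0026]), 'ft_force': array([-0.8097, -0.8309,  0.2304]), 'torque': array([-0.0164,  0.0421,  0.0257]), 'grip_width': np.float64(0.0855)}
```

View pics/scene0.png

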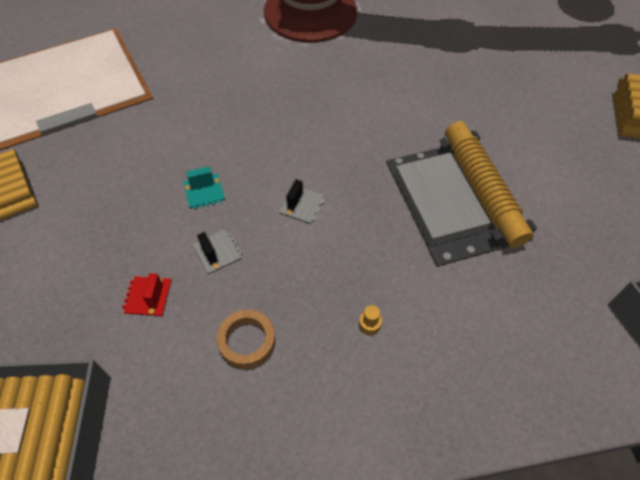

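View pics/top0.png

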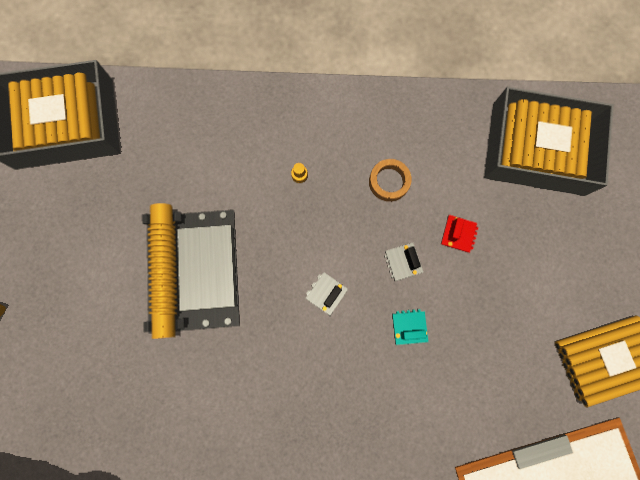

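View pics/wrist0.png

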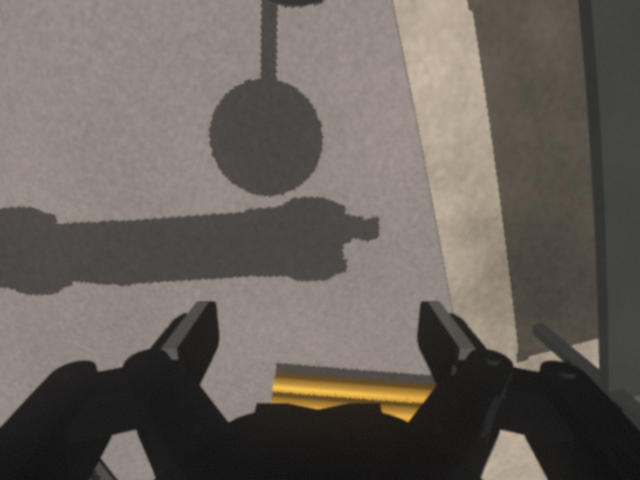

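Run:
```python
from h import *
im=cv2.imread('pics/top0.png')
a=cv2.resize(im[220:330,290:440],None,fx=5,fy=5,interpolation=cv2.INTER_CUBIC)
cv2.imwrite('pics/topz.png',a)
b=cv2.resize(im[195:345,135:245],None,fx=4,fy=4,interpolation=cv2.INTER_CUBIC)
cv2.imwrite('pics/topc.png',b)
```

```text
(no output)
```

View pics/topz.png

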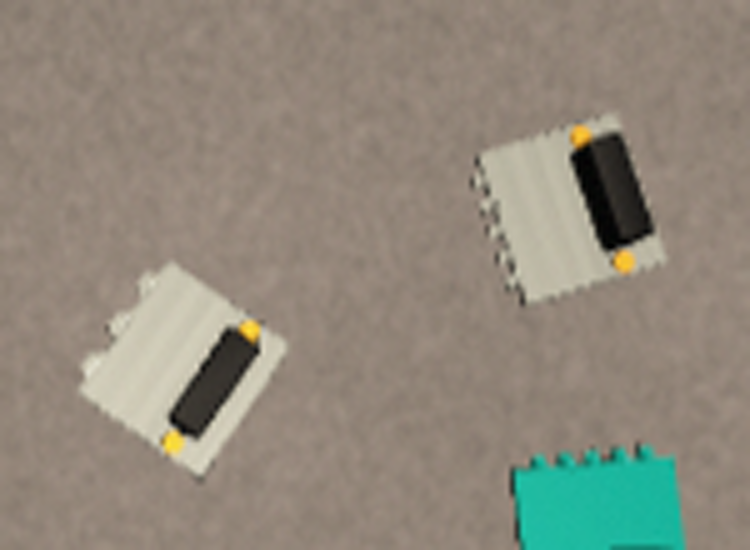

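View pics/topc.png

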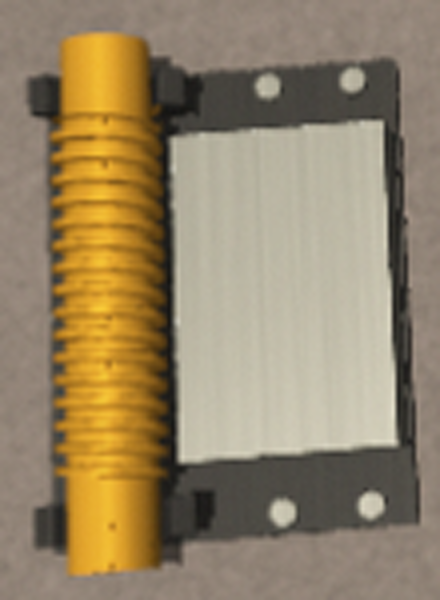

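Run:
```python
from h import *
im=cv2.imread('pics/top0.png')
hsv=cv2.cvtColor(im,cv2.COLOR_BGR2HSV)
def big(x0,y0,x1,y1,vmin,z,smax=60):
    m=np.zeros(im.shape[:2],np.uint8)
    sub=hsv[y0:y1,x0:x1]
    m[y0:y1,x0:x1]=((sub[...,2]>vmin)&(sub[...,1]<smax))*255
    m=cv2.morphologyEx(m,cv2.MORPH_OPEN,np.ones((3,3)))
    m=cv2.morphologyEx(m,cv2.MORPH_CLOSE,np.ones((3,3)))
    c=max(cv2.findContours(m,cv2.RETR_EXTERNAL,cv2.CHAIN_APPROX_NONE)[0],key=cv2.contourArea)
    r=cv2.minAreaRect(c); b=cv2.boxPoints(r)
    print('area',cv2.contourArea(c)); P=plane('top',b,z); print(np.round(b,1).tolist());print(np.round(P,4))
    print('sides',np.linalg.norm(np.diff(np.r_[P,P[:1]],axis=0),axis=1).round(4),'centre',P.mean(0).round(4))
    hp=cv2.approxPolyDP(cv2.convexHull(c),3,True)[:,0];print(hp.tolist())
    q=plane('top',hp,z);print(q[:,:2].round(4).tolist())
print(hsv[260,395],hsv[260,380],hsv[265,205])
big(375,230,430,290,165,.005)
big(175,215,240,315,165,.03)
# grip mask
m=np.zeros(im.shape[:2],np.uint8); m[235:285,395:430]=(hsv[235:285,395:430,2]<60)*255
c=max(cv2.findContours(m,cv2.RETR_EXTERNAL,cv2.CHAIN_APPROX_NONE)[0],key=cv2.contourArea)
b=cv2.boxPoints(cv2.minAreaRect(c));print('grip',b.tolist());print(plane('top',b,.039).round(4))
```

```text
[ 21  32 191] [ 14  45 141] [ 21  32 190]
area 488.0
[[385.29998779296875, 250.39999389648438], [402.8999938964844, 244.89999389648438], [412.1000061035156, 274.6000061035156], [394.6000061035156, 280.1000061035156]]
[[ 0.5833 -0.216   0.005 ]
 [ 0.595  -0.2495  0.005 ]
 [ 0.5387 -0.2668  0.005 ]
 [ 0.5273 -0.2337  0.005 ]]
sides [0.0354 0.0589 0.035  0.0587] centre [ 0.5611 -0.2415  0.005 ]
[[403, 246], [411, 275], [395, 279], [387, 250]]
[[0.5929, -0.2498], [0.5379, -0.2647], [0.5295, -0.2344], [0.5842, -0.2193]]
area 4153.5
[[176.10000610351562, 227.3000030517578], [230.10000610351562, 224.8000030517578], [234.0, 306.79998779296875], [180.0, 309.3999938964844]]
[[0.6104 0.175  0.03  ]
 [0.6184 0.0764 0.03  ]
 [0.4684 0.0597 0.03  ]
 [0.4612 0.1554 0.03  ]]
sides [0.099  0.151  0.0959 0.1505] centre [0.5396 0.1166 0.03  ]
[[229, 225], [233, 305], [180, 309], [178, 230]]
[[0.6179, 0.0783], [0.4715, 0.0617], [0.4619, 0.1555], [0.6055, 0.1712]]
grip [[403.60003662109375, 249.80001831054688], [413.800048828125, 246.39999389648438], [420.4000244140625, 266.1999816894531], [410.20001220703125, 269.6000061035156]]
[[ 0.58   -0.2443  0.039 ]
 [ 0.5869 -0.2631  0.039 ]
 [ 0.5508 -0.2748  0.039 ]
 [ 0.544  -0.2562  0.039 ]]
```

```bash
python3 -m creep '.9 -.5 0 0 0 1;.9 -.5 0 0 0 1;.9 -.5 0 0 0 1;.9 -.5 0 0 0 1;.9 -.5 0 0 0 1' 50 && python3 -m creep '.3 -.95 0 0 0 .5;.3 -.95 0 0 0 0;.3 -.95 0 0 0 0;.3 -.95 0 0 0 0;.3 -.95 0 0 0 0' && python3 -m creep '.1 -1 0 0 0 0;.1 -1 0 0 0 0;.1 -1 0 0 0 0;.1 -1 0 0 0 0;.1 -1 0 0 0 0'
```

```text
time: 0.78
tool_pos: [0.4478, 0.4743, 0.231]
eef_rot: [-1.924, -2.483, 0.001]
ft_force: [-0.4, 1.3, 0.2]
grip_width: 0.0498
time: 1.4
tool_pos: [0.5366, 0.1886, 0.2311]
eef_rot: [-1.863, -2.53, 0.001]
ft_force: [1.2, 0.0, 0.0]
grip_width: 0.0501
time: 2.02
tool_pos: [0.5662, -0.1113, 0.2311]
eef_rot: [-1.863, -2.53, 0.0]
ft_force: [-0.2, 0.1, -0.1]
grip_width: 0.0501
```

```bash
python3 -m creep '0 -1 0 0 0 0;0 -1 0 0 0 0;0 -.5 0 0 0 0;0 0 0 0 0 0'
python3 - <<'E'
from h import *
T=pose(); im=manip.snapshot('wrist'); cv2.imwrite('pics/w1.png',im); np.save('T1.npy',T)
print(T[:3].round(4))
E
```

```text
time: 2.52
tool_pos: [0.5648, -0.2635, 0.2305]
eef_rot: [-1.871, -2.523, 0.004]
ft_force: [0.5, 0.7, 0.2]
grip_width: 0.05
[[-0.2903  0.9569 -0.0018  0.5648]
 [ 0.9569  0.2903 -0.0018 -0.2635]
 [-0.0012 -0.0022 -1.      0.2305]]
```

View pics/w1.png

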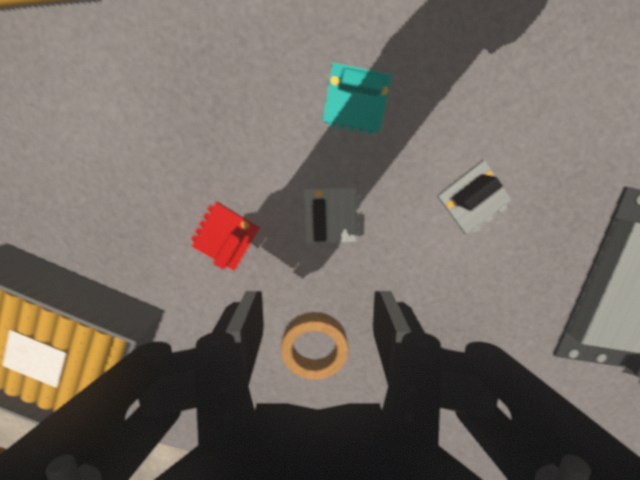

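Run:
```python
from h import *
T=np.load('T1.npy'); im=cv2.imread('pics/w1.png')
print('tcp px',proj('wrist',T[:3,3],T), 'expected grip', proj('wrist',[[.567,-.262,.039],[.567,-.262,0.005]],T))
cv2.imwrite('pics/w1z.png',cv2.resize(im[170:270,270:400],None,fx=6,fy=6,interpolation=cv2.INTER_CUBIC))
g=im.max(2)
m=np.zeros_like(g); m[185:260,295:345]=(g[185:260,295:345]<32)*255
c=max(cv2.findContours(m,cv2.RETR_EXTERNAL,cv2.CHAIN_APPROX_NONE)[0],key=cv2.contourArea)
b=cv2.boxPoints(cv2.minAreaRect(c));print(b.tolist(),cv2.contourArea(c))
P=plane('wrist',b,.039,T);print(P.round(4),P.mean(0).round(4))
```

```text
tcp px [[317.24229578 306.05879165]] expected grip [[318.54515246 221.32153283]
 [318.51135746 214.58902411]]
[[315.0, 201.0], [323.0, 201.0], [323.0, 208.0], [315.0, 208.0]] 17.5
[[ 0.5484 -0.2713  0.039 ]
 [ 0.5461 -0.2637  0.039 ]
 [ 0.5528 -0.2617  0.039 ]
 [ 0.5551 -0.2693  0.039 ]] [ 0.5506 -0.2665  0.039 ]
```

View pics/w1z.png

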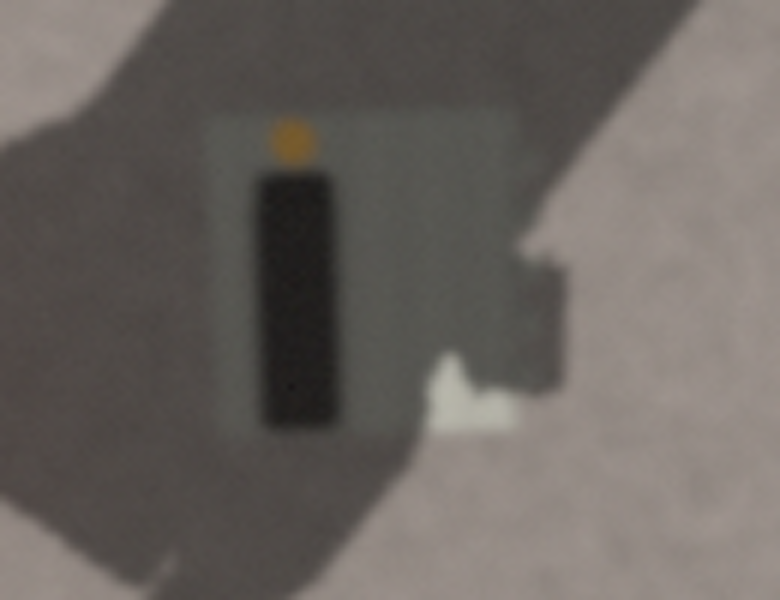

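Run:
```python
from h import *
T=np.load('T1.npy')
px=np.array([[260,172],[330,172],[338,428],[263,428]])/6+[270,170]-0.42
P=plane('wrist',px,.039,T);print(P.round(4))
d=P[2:].mean(0)-P[:2].mean(0);print(np.degrees(np.arctan2(d[1],d[0])),np.linalg.norm(d[:2]))
for a,b in((0,3),(1,2)):
    e=P[b]-P[a];print(np.degrees(np.arctan2(e[1],e[0])))
q=np.array([[205,115],[515,108],[212,437],[518,430]])/6+[270,170]-.42
Q=plane('wrist',q,.005,T);print('plate',Q.round(4)); e=Q[2]-Q[0];print(np.degrees(np.arctan2(e[1],e[0])))
u=(Q[3]+Q[2]-Q[0]-Q[1])[:2];u/=np.linalg.norm(u);v=np.array([-u[1],u[0]]);print('yaw',np.degrees(np.arctan2(u[1],u[0])))
c=Q.mean(0)[:2]-.012*v; print('grip from plate',c)
```

```text
[[ 0.5463 -0.2741  0.039 ]
 [ 0.543  -0.263   0.039 ]
 [ 0.5844 -0.2489  0.039 ]
 [ 0.5881 -0.2611  0.039 ]]
18.07611264781818 0.0437217446401631
17.248246664429754
18.90347800168859
plate [[ 0.5445 -0.2854  0.005 ]
 [ 0.5272 -0.2325  0.005 ]
 [ 0.6019 -0.2674  0.005 ]
 [ 0.584  -0.2129  0.005 ]]
17.406881813897154
yaw 18.242543525575453
grip from plate [ 0.56815122 -0.26096771]
```

```bash
python3 -m creep '.05 .04 -.8 0 0 .15;0 0 -.8 0 0 0;0 0 -.8 0 0 0;0 0 -.5 0 0 0;0 0 0 0 0 0' 45
python3 - <<'E'
from h import *
T=pose(); im=manip.snapshot('wrist'); cv2.imwrite('pics/w2.png',im); np.save('T2.npy',T)
print(T[:3].round(4))
print(proj('wrist',[[.568,-.2612,.039]],T))
E
```

```text
time: 3.2
tool_pos: [0.568, -0.2535, 0.0549]
eef_rot: [-1.835, -2.542, -0.0]
ft_force: [0.9, -0.2, 1.6]
grip_width: 0.045
[[-0.3147  0.9492 -0.0054  0.568 ]
 [ 0.9492  0.3147  0.004  -0.2535]
 [ 0.0055 -0.0039 -1.      0.0549]]
[[302.69888456 287.42228346]]
```

View pics/w2.png

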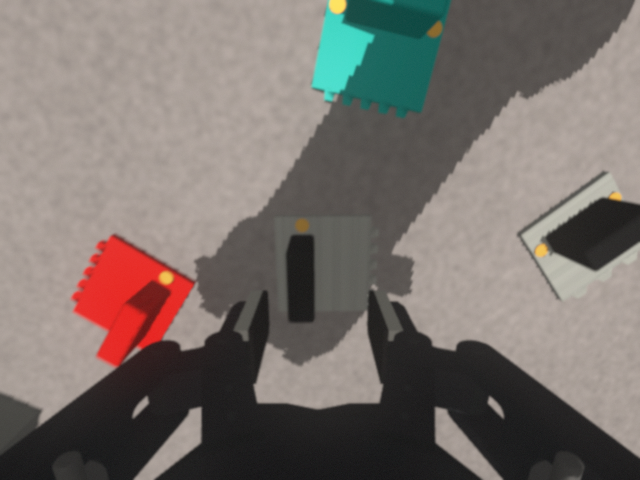

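```bash
python3 -m creep '0 -.128 0 0 0 0;0 0 0 0 0 0;0 0 0 0 0 0'
python3 - <<'E'
from h import *
T=pose(); im=manip.snapshot('wrist'); cv2.imwrite('pics/w3.png',im); np.save('T3.npy',T)
print(T[:3].round(4))
cv2.imwrite('pics/w3z.png',cv2.resize(im[190:370,220:420],None,fx=3,fy=3,interpolation=cv2.INTER_CUBIC))
g=im.max(2); m=np.zeros_like(g); m[225:345,280:345]=(g[225:345,280:345]<50)*255
c=max(cv2.findContours(m,cv2.RETR_EXTERNAL,cv2.CHAIN_APPROX_NONE)[0],key=cv2.contourArea)
print(cv2.boxPoints(cv2.minAreaRect(c)).tolist())
E
```

```text
time: 3.62
tool_pos: [0.5698, -0.2652, 0.0584]
eef_rot: [1.843, 2.542, 0.001]
ft_force: [0.2, -0.2, -0.4]
grip_width: 0.045
[[-3.111e-01  9.504e-01  1.700e-03  5.698e-01]
 [ 9.504e-01  3.111e-01 -8.000e-04 -2.652e-01]
 [-1.300e-03  1.400e-03 -1.000e+00  5.840e-02]]
[[311.0, 236.0], [336.0, 236.0], [336.0, 320.0], [311.0, 320.0]]
```

View pics/w3z.png

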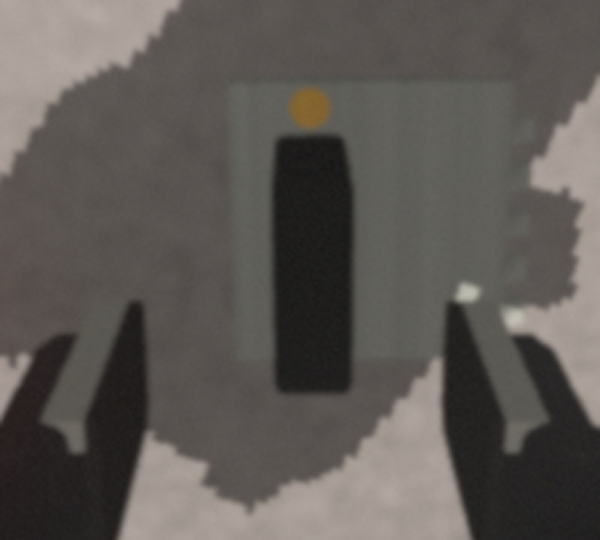

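```bash
python3 -m creep '-.01 .05 0 0 0 0;0 0 -.3 0 0 0;0 0 -.3 0 0 0;0 0 -.16 0 0 0;0 0 0 0 0 0' && python3 -m creep '0 0 0 0 0 0;0 0 0 0 0 0'
python3 - <<'E'
from h import *
T=pose(); im=manip.snapshot('wrist'); cv2.imwrite('pics/w4.png',im)
print(T[:3].round(4))
E
```

```text
time: 4.3
tool_pos: [0.5678, -0.2613, 0.01]
eef_rot: [-1.841, -2.542, 0.001]
ft_force: [0.0, -0.3, 0.2]
grip_width: 0.0452
time: 4.55
tool_pos: [0.5692, -0.2619, 0.0123]
eef_rot: [1.842, 2.543, 0.0]
ft_force: [-0.0, -0.6, 0.1]
grip_width: 0.0449
[[-3.116e-01  9.502e-01  1.300e-03  5.692e-01]
 [ 9.502e-01  3.116e-01 -6.000e-04 -2.619e-01]
 [-1.000e-03  1.000e-03 -1.000e+00  1.230e-02]]
```

View pics/w4.png

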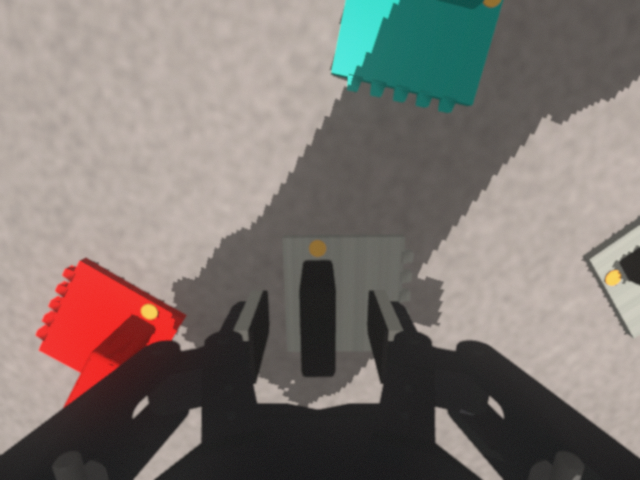

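```bash
python3 -m creep '0 0 0 0 0 0;0 0 0 0 0 0;0 0 0 0 0 0;0 0 0 0 0 0;0 0 0 0 0 0' 0 30 && python3 -m creep '0 0 .1 0 0 0;0 0 .3 0 0 0;0 0 .6 0 0 0;0 0 .6 0 0 0;0 0 0 0 0 0'
python3 - <<'E'
from h import *
T=pose(); im=manip.snapshot('wrist'); cv2.imwrite('pics/w5.png',im); np.save('T5.npy',T)
print(T[:3].round(4)); print(manip.observe()['ft_force'])
E
```

```text
time: 5.22
tool_pos: [0.569, -0.2618, 0.0121]
eef_rot: [1.843, 2.543, 0.0]
ft_force: [0.3, -0.6, 3.4]
grip_width: 0.0134
time: 5.85
tool_pos: [0.5712, -0.2627, 0.1118]
eef_rot: [1.838, 2.537, 0.003]
ft_force: [0.4, 0.4, -2.4]
grip_width: 0.0134
[[-0.3115  0.9502  0.0077  0.5712]
 [ 0.9502  0.3115 -0.0032 -0.2627]
 [-0.0055  0.0063 -1.      0.1118]]
[-1.11316018  0.97818692 -2.98915295]
```

View pics/w5.png

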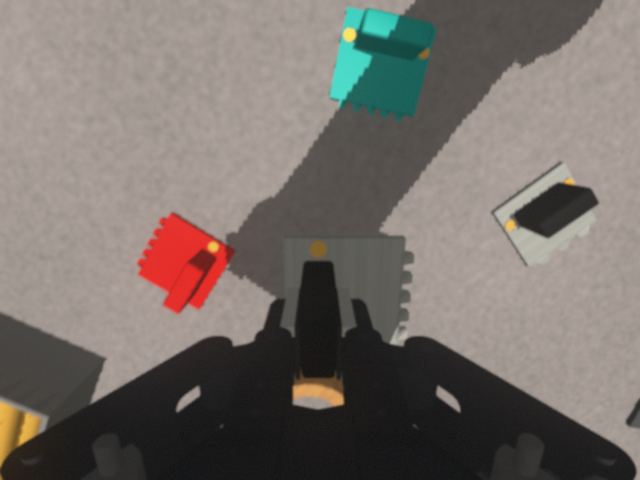

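```bash
python3 -m creep '0 .5 0 0 0 -.3;-.1 .9 0 0 0 -.5;-.1 .9 0 0 0 -.5;-.1 .9 0 0 0 -.5;-.1 .9 0 0 0 -.12' && python3 -m creep '-.1 .9 0 0 0 0;0 .8 0 0 0 0;0 .4 0 0 0 0;0 0 0 0 0 0;0 0 0 0 0 0' && python3 -m creep '0 0 0 0 0 0;0 0 0 0 0 0' &&  python3 - <<'E'
from h import *
T=pose(); im=manip.snapshot('wrist'); cv2.imwrite('pics/w6.png',im); np.save('T6.npy',T)
print(T[:3].round(4)); print(manip.observe()['ft_force'])
im=manip.snapshot('top'); cv2.imwrite('pics/t6.png',im)
E
```

```text
time: 6.52
tool_pos: [0.5432, -0.0139, 0.1063]
eef_rot: [-2.088, -2.344, 0.003]
ft_force: [1.5, 0.3, -1.9]
grip_width: 0.0135
time: 7.15
tool_pos: [0.5381, 0.1081, 0.1068]
eef_rot: [-2.091, -2.344, 0.005]
ft_force: [0.1, -0.1, -2.1]
grip_width: 0.0137
time: 7.4
tool_pos: [0.5388, 0.1087, 0.1076]
eef_rot: [2.092, 2.344, -0.001]
ft_force: [0.1, -0.3, -2.0]
grip_width: 0.0135
[[-1.132e-01  9.936e-01 -2.000e-04  5.388e-01]
 [ 9.936e-01  1.132e-01 -7.000e-04  1.087e-01]
 [-7.000e-04 -3.000e-04 -1.000e+00  1.076e-01]]
[-0.00158207 -0.68134819 -1.54108702]
```

View pics/w6.png

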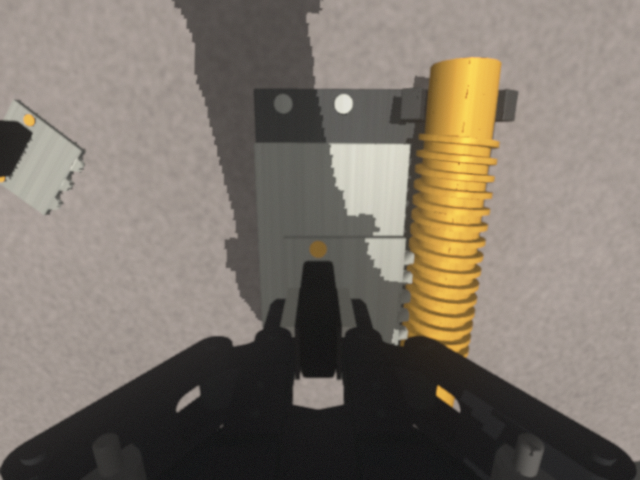

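View pics/t6.png

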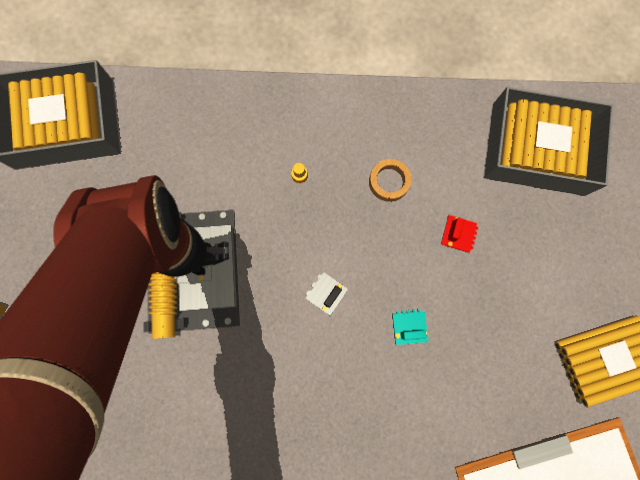

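Run:
```python
from h import *
T=np.load('T6.npy'); im=cv2.imread('pics/w6.png')
P=plane('wrist',[[254.7,143],[410,143],[261.5,310]],.03,T);print(P.round(4))
d=P[1]-P[0];print('y-dir',np.degrees(np.arctan2(d[1],d[0]))-90,np.linalg.norm(d))
d=P[2]-P[0];print('x-dir',np.degrees(np.arctan2(d[1],d[0])))
x=np.array([np.cos(.112),np.sin(.112),0]);y=np.array([-x[1],x[0],0])
print('ledge_edge from corners',P[0]+.075*x+.102*y,P[1]+.075*x+.004*y)
cv2.imwrite('pics/w6z.png',cv2.resize(im[120:370,370:520],None,fx=4,fy=4,interpolation=cv2.INTER_CUBIC)[:,:])
print(cv2.imread('pics/w6z.png').shape)
```

```text
[[0.4709 0.0616 0.03  ]
 [0.4599 0.158  0.03  ]
 [0.5854 0.0734 0.03  ]]
y-dir 6.481701981893806 0.0969832499635893
x-dir 5.89218203718738
ledge_edge from corners [0.53399084 0.17135059 0.03      ] [0.53399586 0.17032794 0.03      ]
(1000, 600, 3)
```

Run:
```python
import cv2
a=cv2.imread('pics/w6z.png'); cv2.imwrite('pics/w6y.png',a[400:1000])
```

```text
(no output)
```

View pics/w6y.png

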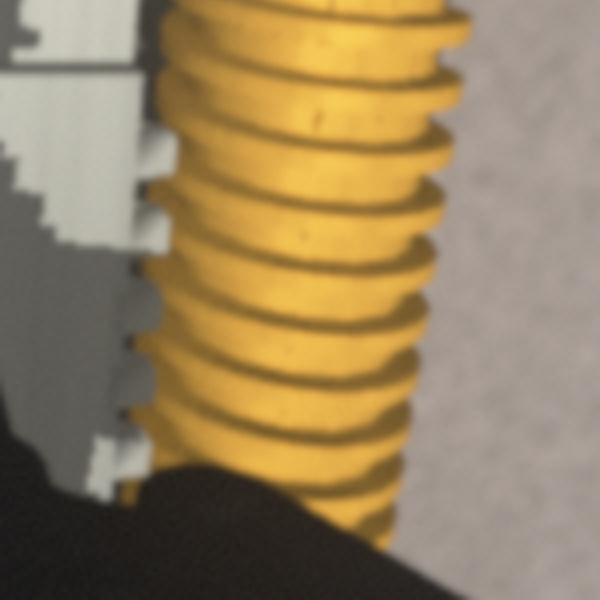

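```bash
python3 -m creep '0 0 -.3 0 0 0;0 0 -.4 0 0 0;0 0 -.3 0 0 0;0 0 0 0 0 0;0 0 0 0 0 0' && python3 -m creep '0 0 0 0 0 0;0 0 0 0 0 0' &&  python3 - <<'E'
from h import *
T=pose(); im=manip.snapshot('wrist'); cv2.imwrite('pics/w7.png',im); np.save('T7.npy',T)
print(T[:3].round(4)); print(manip.observe()['ft_force'])
a=cv2.resize(im[180:360,370:520],None,fx=4,fy=4,interpolation=cv2.INTER_CUBIC)
cv2.imwrite('pics/w7z.png',a[:600])
cv2.imwrite('pics/w7y.png',a[120:])
E
```

```text
time: 8.12
tool_pos: [0.5394, 0.1103, 0.0483]
eef_rot: [2.089, 2.345, 0.002]
ft_force: [-0.3, 0.2, -1.6]
grip_width: 0.0137
time: 8.38
tool_pos: [0.5392, 0.1104, 0.0484]
eef_rot: [2.089, 2.346, 0.002]
ft_force: [-0.6, 0.3, -0.9]
grip_width: 0.0134
[[-1.155e-01  9.933e-01  1.300e-03  5.392e-01]
 [ 9.933e-01  1.155e-01  2.000e-04  1.104e-01]
 [ 1.000e-04  1.300e-03 -1.000e+00  4.840e-02]]
[-1.26349854  0.09098048 -2.07282941]
```

View pics/w7.png

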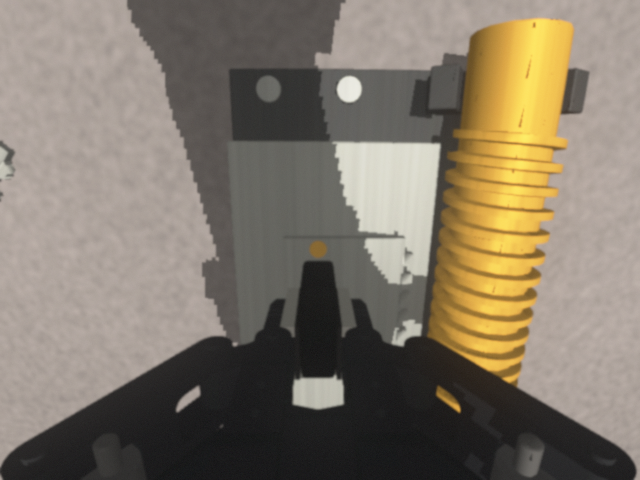

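View pics/w7y.png

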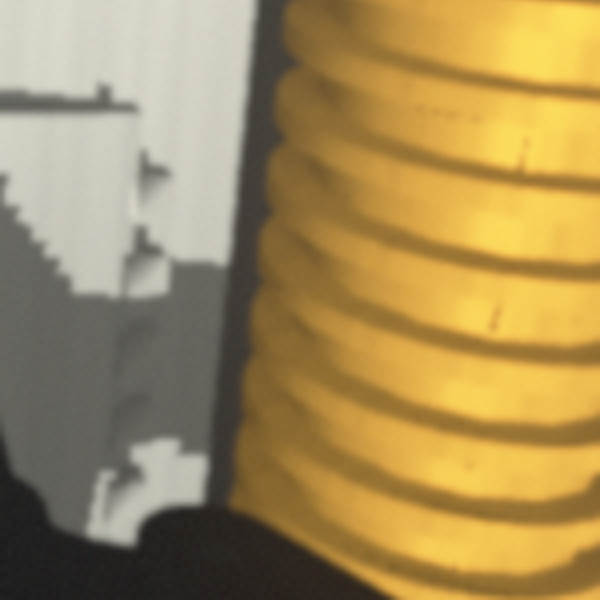

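```bash
python3 -m creep '0 0 -.04 0 0 0;0 0 -.04 0 0 0;0 0 0 0 0 0;0 0 0 0 0 0' && python3 -m creep '0 0 -.02 0 0 0;0 0 0 0 0 0;0 0 0 0 0 0'
```

```text
time: 8.93
tool_pos: [0.5387, 0.1103, 0.0428]
eef_rot: [-2.089, -2.346, 0.0]
ft_force: [-0.4, 0.0, -2.5]
grip_width: 0.0134
time: 9.3
tool_pos: [0.5389, 0.1103, 0.042]
eef_rot: [2.089, 2.346, 0.001]
ft_force: [-0.5, 0.2, 2.5]
grip_width: 0.0134
```

```bash
python3 -m creep '-.008 .07 0 0 0 0;-.008 .07 0 0 0 0;-.008 .06 0 0 0 0;0 0 0 0 0 0;0 0 0 0 0 0' &&  python3 - <<'E'
from h import *
T=pose(); im=manip.snapshot('wrist'); cv2.imwrite('pics/w8.png',im); np.save('T8.npy',T)
print(T[:3].round(4)); print(manip.observe()['ft_force'])
a=cv2.resize(im[220:370,370:470],None,fx=6,fy=6,interpolation=cv2.INTER_CUBIC)
cv2.imwrite('pics/w8z.png',a[:600]); cv2.imwrite('pics/w8y.png',a[300:])
E
```

```text
time: 9.93
tool_pos: [0.5378, 0.1228, 0.042]
eef_rot: [2.088, 2.346, 0.002]
ft_force: [0.6, -2.1, 4.4]
grip_width: 0.0136
[[-1.159e-01  9.933e-01  1.300e-03  5.378e-01]
 [ 9.933e-01  1.159e-01  6.000e-04  1.228e-01]
 [ 4.000e-04  1.300e-03 -1.000e+00  4.200e-02]]
[ 0.13593102 -0.88790221  4.57856299]
```

View pics/w8z.png

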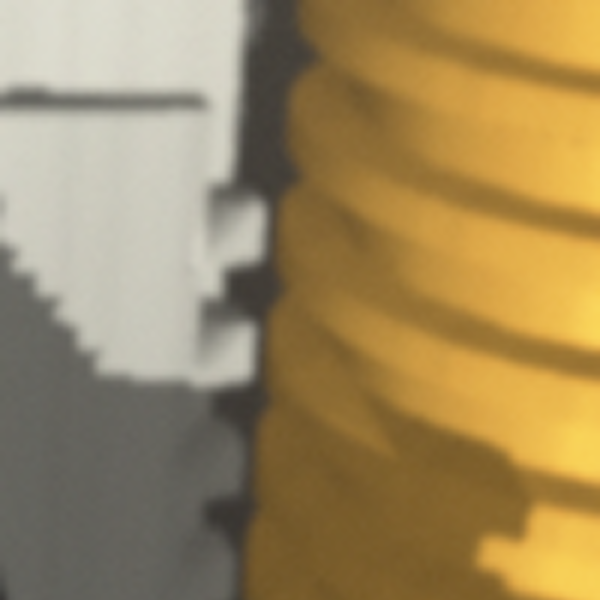

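View pics/w8y.png

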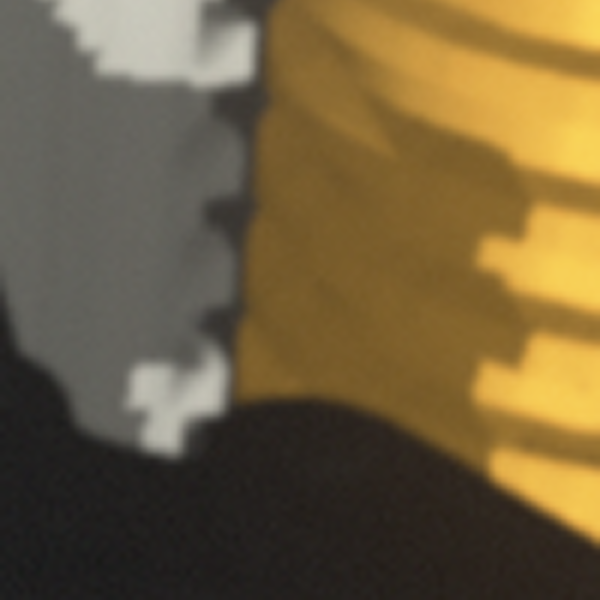

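```bash
cat >> h.py <<'E'
YAW=np.radians(6.45); LE=np.array([.534,.1705,.03])
RL=R.from_euler('z',YAW).as_matrix()
def toL(P): return (np.asarray(P)-LE)@RL
def rays(n,uv,T=None):
    c,K,d=cal(n)
    p=cv2.undistortPoints(np.array(uv,float).reshape(-1,1,2),K,d).reshape(-1,2)
    M=c2w(n,T); r=np.c_[p[:,0],-p[:,1],-np.ones(len(p))]@M[:3,:3].T
    return M[:3,3],r
def axisnear(n,uv,T=None):
    o,r=rays(n,uv,T); o=toL(o); r=r@RL
    a=np.array([.024,.0025]) # y,z
    t=((a-o[1:])*r[:,1:]).sum(1)/(r[:,1:]**2).sum(1)
    P=o+r*t[:,None]; return P,np.linalg.norm(P[:,1:]-a,axis=1)
E
python3 - <<'E'
from h import *
T=np.load('T8.npy')
o=np.array([370,220])
n=np.array([[300,62],[287,178],[275,292],[263,402],[256,512]])/6+o-.42
P,d=axisnear('wrist',n,T);print('notch',(P*1e3).round(2),(d*1e3).round(2))
t=np.array([[262,232],[254,352],[243,462],[238,562],[228,680]])/6+o-.42
print('teeth',(toL(plane('wrist',t,.035,T))*1e3).round(2))
e=np.array([[200,104],[20,100]])/6+o-.42
print('edge',(toL(plane('wrist',e,.035,T))*1e3).round(2))
print('tcp',(toL(T[:3,3])*1e3).round(2))
E
```

```text
notch [[-33.95   1.57  -4.45]
 [-24.12   1.36  -4.48]
 [-14.14   1.23  -4.5 ]
 [ -4.17   1.07  -4.53]
 [  6.12   1.33  -4.49]] [23.48 23.69 23.83 23.99 23.73]
teeth [[-22.69  -3.14   5.  ]
 [-12.64  -2.94   5.  ]
 [ -3.1   -3.03   5.  ]
 [  5.87  -2.7    5.  ]
 [ 16.85  -2.62   5.  ]]
edge [[-33.    -8.75   5.  ]
 [-33.28 -22.54   5.  ]]
tcp [ -1.54 -47.86  12.04]
```

```bash
python3 -m creep '-.017 -.002 .004 0 0 0;-.004 .033 0 0 0 0;0 0 0 0 0 0;0 0 0 0 0 0' && python3 -m creep '-.002 .017 0 0 0 0;0 0 0 0 0 0;0 0 0 0 0 0' && python3 -m creep '-.002 .017 0 0 0 0;0 0 0 0 0 0;0 0 0 0 0 0'
```

```text
time: 10.48
tool_pos: [0.5364, 0.124, 0.042]
eef_rot: [2.089, 2.345, 0.0]
ft_force: [2.2, -2.0, 3.2]
grip_width: 0.0136
time: 10.85
tool_pos: [0.536, 0.1247, 0.042]
eef_rot: [2.089, 2.345, -0.001]
ft_force: [1.8, -4.7, 4.6]
grip_width: 0.0132
time: 11.22
tool_pos: [0.5357, 0.1258, 0.042]
eef_rot: [2.089, 2.346, -0.001]
ft_force: [2.0, -3.8, 5.1]
grip_width: 0.0134
```

Run:
```python
from h import *
T=pose(); im=manip.snapshot('wrist'); cv2.imwrite('pics/w9.png',im); np.save('T9.npy',T)
print((toL(T[:3,3])*1e3).round(2)); print(manip.observe()['ft_force'])
a=cv2.resize(im[220:320,370:470],None,fx=6,fy=6,interpolation=cv2.INTER_CUBIC)
cv2.imwrite('pics/w9z.png',a)
```

```text
[ -3.34 -44.62  12.02]
[ 1.80338443 -4.08383985  4.95813585]
```

View pics/w9z.png

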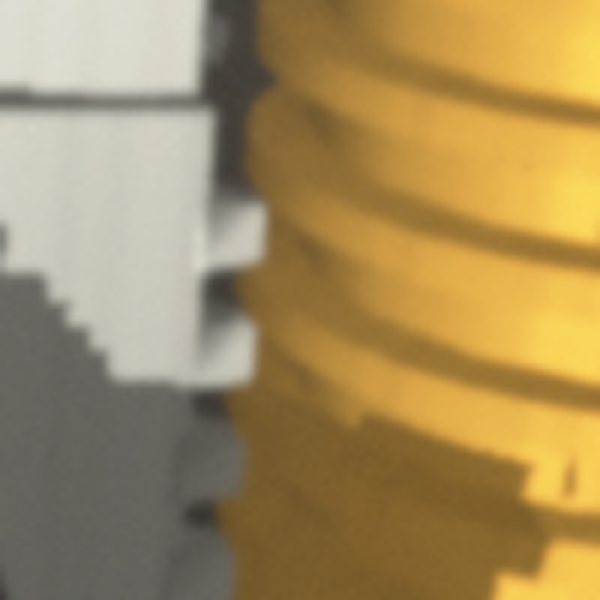

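Run:
```python
from h import *
T=np.load('T9.npy')
o=np.array([370,220])
n=np.array([[268,84]])/6+o-.42
P,d=axisnear('wrist',n,T);print('notch',(P*1e3).round(2),(d*1e3).round(2))
t=np.array([[264,234],[254,352],[243,464]])/6+o-.42
print('teeth',(toL(plane('wrist',t,.035,T))*1e3).round(2))
# expected px (zoom) of groove centre lines at mouth y=0,z=.035 for groove x=-24.1.. 
for gx in (-24.1,-14.1,-4.1):
    for z in (.0055,):
        p=LE+RL@np.array([gx/1e3,0,z-.0005]); print(gx,((proj('wrist',p,T)-o+.42)*6).round(1))
im=cv2.imread('pics/w9.png')
e=np.array([[200,107],[20,103]])/6+o-.42
print('edge',(toL(plane('wrist',e,.035,T))*1e3).round(2))
```

```text
notch [[-34.05   2.2   -3.89]] [22.72]
teeth [[-24.32   0.27   5.  ]
 [-14.44   0.29   5.  ]
 [ -4.73   0.2    5.  ]]
-24.1 [[260.3 236.6]]
-14.1 [[250. 356.]]
-4.1 [[239.9 471.2]]
edge [[-34.55  -5.48   5.  ]
 [-34.84 -19.27   5.  ]]
```

```bash
python3 -m creep '.004 .017 .003 0 0 0;0 0 0 0 0 0;0 0 0 0 0 0'
python3 - <<'E'
from h import *
print((toL(pose()[:3,3])*1e3).round(2), manip.observe()['ft_force'])
E
```

```text
time: 11.65
tool_pos: [0.5354, 0.1272, 0.042]
eef_rot: [-2.088, -2.346, 0.002]
ft_force: [1.1, -3.4, 5.0]
grip_width: 0.0133
[ -3.46 -43.22  12.02] [ 1.08621085 -3.35643856  5.005037  ]
```

```bash
python3 -m creep '-.002 .017 0 0 0 0;0 0 0 0 0 0;0 0 0 0 0 0'
python3 - <<'E'
from h import *
print((toL(pose()[:3,3])*1e3).round(2), manip.observe()['ft_force'])
E
python3 -m creep '-.002 .017 0 0 0 0;0 0 0 0 0 0;0 0 0 0 0 0'
python3 - <<'E'
from h import *
print((toL(pose()[:3,3])*1e3).round(2), manip.observe()['ft_force'])
E
```

```text
time: 12.02
tool_pos: [0.5353, 0.1282, 0.042]
eef_rot: [-2.088, -2.346, 0.002]
ft_force: [0.1, -4.6, 5.9]
grip_width: 0.0133
[ -3.47 -42.22  12.02] [ 0.14788979 -4.64446089  5.86076131]
time: 12.4
tool_pos: [0.5352, 0.1292, 0.042]
eef_rot: [-2.088, -2.346, 0.002]
ft_force: [0.1, -4.3, 4.1]
grip_width: 0.0134
[ -3.47 -41.16  12.03] [ 0.11166425 -4.2981174   4.12534179]
```

```bash
python3 -m creep '-.001 .01 0 0 0 0;0 0 0 0 0 0;0 0 0 0 0 0'
python3 - <<'E'
from h import *
print((toL(pose()[:3,3])*1e3).round(2), manip.observe()['ft_force'])
E
python3 -m creep '-.001 .01 0 0 0 0;0 0 0 0 0 0;0 0 0 0 0 0'
python3 - <<'E'
from h import *
print((toL(pose()[:3,3])*1e3).round(2), manip.observe()['ft_force'])
E
```

```text
time: 12.78
tool_pos: [0.5352, 0.1295, 0.042]
eef_rot: [-2.089, -2.346, 0.002]
ft_force: [0.6, -4.1, 5.4]
grip_width: 0.0134
[ -3.46 -40.82  12.04] [ 0.63257284 -4.06696384  5.41495424]
time: 13.15
tool_pos: [0.5351, 0.1296, 0.042]
eef_rot: [-2.09, -2.345, 0.003]
ft_force: [0.8, -5.3, 6.2]
grip_width: 0.0132
[ -3.5  -40.72  12.01] [ 0.75360289 -5.30861347  6.15597065]
```

```bash
python3 -m creep '-.001 .01 0 0 0 0;0 0 0 0 0 0;0 0 0 0 0 0'
python3 - <<'E'
from h import *
T=pose(); im=manip.snapshot('wrist'); cv2.imwrite('pics/w10.png',im); np.save('T10.npy',T)
print((toL(T[:3,3])*1e3).round(2)); print(manip.observe()['ft_force'],manip.observe()['torque'])
a=cv2.resize(im[220:320,370:470],None,fx=6,fy=6,interpolation=cv2.INTER_CUBIC)
cv2.imwrite('pics/w10z.png',a)
E
```

```text
time: 13.52
tool_pos: [0.5351, 0.1297, 0.042]
eef_rot: [2.09, 2.345, -0.004]
ft_force: [1.4, -5.9, 5.7]
grip_width: 0.0136
[ -3.49 -40.69  12.04]
[ 0.90466491 -5.74845676  6.07737159] [-1.05080794 -0.21783901 -0.01525776]
```

View pics/w10z.png

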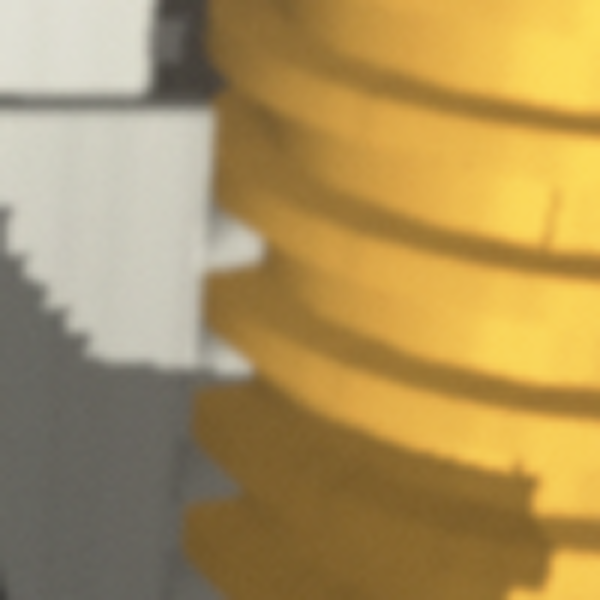

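```bash
python3 -m creep '-.002 .02 0 0 0 0;0 0 0 0 0 0;0 0 0 0 0 0' && python3 -m creep '-.002 .02 0 0 0 0;0 0 0 0 0 0;0 0 0 0 0 0'
python3 - <<'E'
from h import *
T=pose();print((toL(T[:3,3])*1e3).round(2),T[:3,:3].round(4).tolist()); print(manip.observe()['ft_force'],manip.observe()['torque'])
E
```

```text
time: 13.95
tool_pos: [0.535, 0.1298, 0.0421]
eef_rot: [2.091, 2.343, -0.005]
ft_force: [0.6, -7.2, 6.2]
grip_width: 0.0136
time: 14.32
tool_pos: [0.535, 0.1298, 0.0421]
eef_rot: [2.091, 2.342, -0.007]
ft_force: [0.3, -8.6, 6.9]
grip_width: 0.0133
[ -3.61 -40.55  12.1 ] [[-0.1127, 0.9936, -0.0017], [0.9936, 0.1126, -0.0045], [-0.0043, -0.0022, -1.0]]
[ 0.30182908 -8.60779741  6.93823724] [-1.69887776 -0.24161845 -0.10876094]
```

```bash
python3 -m creep '-.003 .025 0 0 0 0;0 0 0 0 0 0;0 0 0 0 0 0;0 0 0 0 0 0;0 0 0 0 0 0' && python3 -m creep '0 0 0 0 0 0;0 0 0 0 0 0;0 0 0 0 0 0'
python3 - <<'E'
from h import *
T=pose();print((toL(T[:3,3])*1e3).round(2),T[:3,:3].round(4).tolist()); print(manip.observe()['ft_force'],manip.observe()['torque'])
im=manip.snapshot('wrist'); cv2.imwrite('pics/w11.png',im)
E
```

```text
time: 14.95
tool_pos: [0.5349, 0.1298, 0.0422]
eef_rot: [2.092, 2.34, -0.009]
ft_force: [0.7, -10.0, 7.6]
grip_width: 0.0136
time: 15.32
tool_pos: [0.5349, 0.1299, 0.0422]
eef_rot: [2.092, 2.34, -0.009]
ft_force: [0.5, -10.1, 7.6]
grip_width: 0.0137
[ -3.65 -40.49  12.17] [[-0.1116, 0.9938, -0.0017], [0.9937, 0.1116, -0.0062], [-0.006, -0.0024, -1.0]]
[  0.52332604 -10.11683015   7.55882641] [-2.0838839  -0.26405278 -0.07868084]
```

View pics/w11.png

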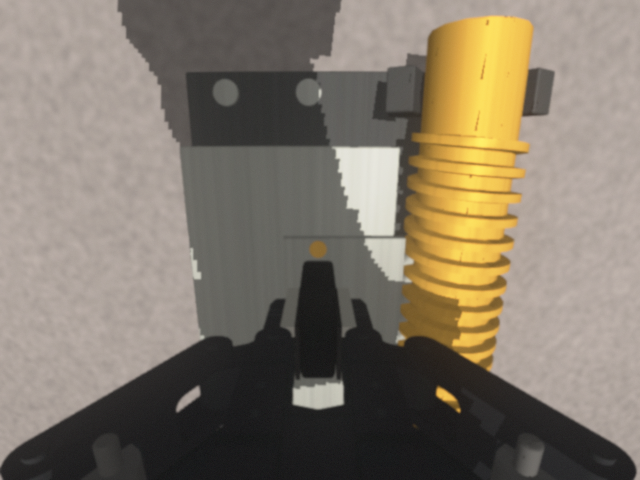

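```bash
python3 -m creep '.003 -.03 0 0 0 0;.003 -.03 .005 0 0 0;0 0 0 0 0 0;0 0 0 0 0 0'
python3 - <<'E'
from h import *
T=pose();print((toL(T[:3,3])*1e3).round(2),T[:3,:3].round(4).tolist()); print(manip.observe()['ft_force'],manip.observe()['torque'])
E
```

```text
time: 15.88
tool_pos: [0.535, 0.1298, 0.0421]
eef_rot: [2.091, 2.344, -0.004]
ft_force: [0.9, -6.5, 4.0]
grip_width: 0.0136
[ -3.58 -40.57  12.05] [[-0.114, 0.9935, -0.0017], [0.9935, 0.114, -0.0021], [-0.0019, -0.0019, -1.0]]
[ 0.93905449 -6.45781344  3.95479391] [-1.23410134 -0.29309212 -0.19965055]
```

```bash
python3 -m creep '.002 -.02 0 0 0 0;0 0 0 0 0 0' && python3 -m creep '0 0 0 0 0 0;0 0 0 0 0 0;0 0 0 0 0 0;0 0 0 0 0 0' 32
python3 - <<'E'
from h import *
T=pose();print((toL(T[:3,3])*1e3).round(2),T[:3,:3].round(4).tolist()); print(manip.observe()['ft_force'])
im=manip.snapshot('wrist'); cv2.imwrite('pics/w12.png',im)
E
```

```text
time: 16.12
tool_pos: [0.5351, 0.1297, 0.0421]
eef_rot: [-2.089, -2.345, 0.002]
ft_force: [1.3, -4.8, 3.0]
grip_width: 0.0133
time: 16.62
tool_pos: [0.5355, 0.1307, 0.0423]
eef_rot: [-2.088, -2.347, -0.0]
ft_force: [-0.8, -0.5, -0.4]
grip_width: 0.0318
[ -3.01 -39.67  12.32] [[-0.1164, 0.9932, -0.0004], [0.9932, 0.1164, 0.0004], [0.0005, -0.0003, -1.0]]
[-0.77029789 -0.46439466 -0.35755386]
```

View pics/w12.png

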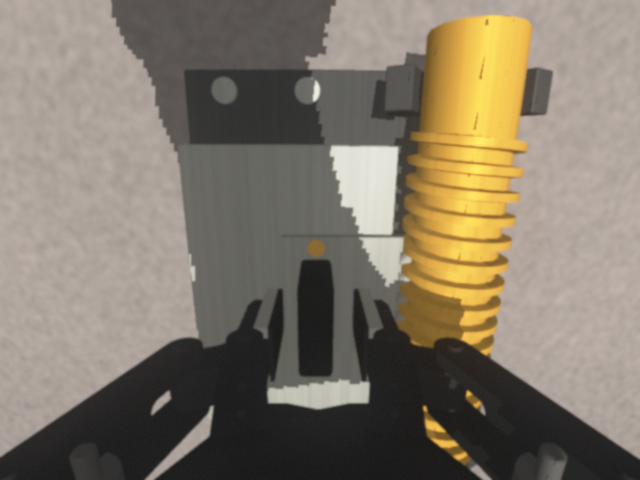

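Released with the grip clear of both fingers. I'll lift straight up and then move back for a look.

```bash
python3 -m creep '0 0 .2 0 0 0;0 0 .4 0 0 0;0 0 .6 0 0 0;0 0 .5 0 0 0;0 0 0 0 0 0' && python3 -m creep '0 0 0 0 0 0;0 0 0 0 0 0'
python3 - <<'E'
from h import *
T=pose();im=manip.snapshot('wrist'); cv2.imwrite('pics/w13.png',im); np.save('T13.npy',T)
print(T[:3].round(4).tolist())
a=cv2.resize(im[150:290,280:460],None,fx=4,fy=4,interpolation=cv2.INTER_CUBIC); cv2.imwrite('pics/w13z.png',a)
E
```

```text
time: 17.3
tool_pos: [0.5376, 0.1306, 0.1477]
eef_rot: [2.087, 2.343, 0.009]
ft_force: [-0.3, 1.4, 0.3]
grip_width: 0.0323
time: 17.55
tool_pos: [0.5348, 0.13, 0.1434]
eef_rot: [-2.088, -2.345, 0.003]
ft_force: [-1.3, -0.3, -0.3]
grip_width: 0.0322
[[-0.1157, 0.9933, -0.0024, 0.5348], [0.9933, 0.1157, -0.0007, 0.13], [-0.0004, -0.0025, -1.0, 0.1434]]
```

View pics/w13.png

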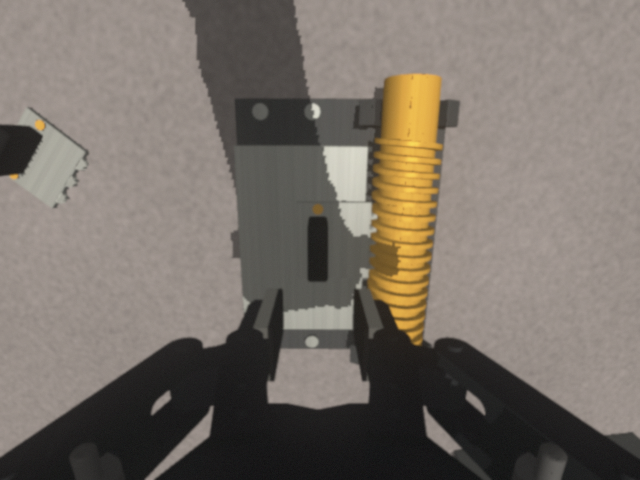

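View pics/w13z.png

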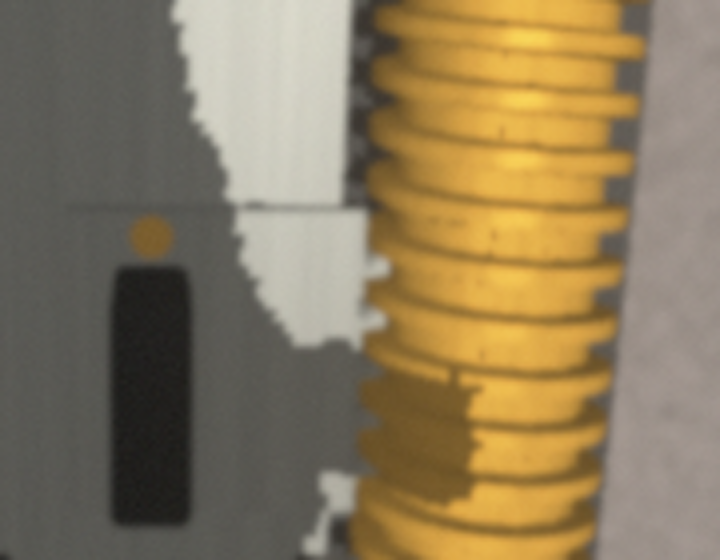

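```bash
python3 -m creep '0 -1 0 0 0 0;0 -1 0 0 0 0;0 -1 0 0 0 0;0 -.6 .4 0 0 0;0 0 0 0 0 0' && python3 -m creep '0 0 0 0 0 0;0 0 0 0 0 0'
python3 - <<'E'
from h import *
T=np.load('T13.npy')
o=np.array([280,150])
def ang(a,b,z):
    P=plane('wrist',np.array([a,b])/4+o-.4,z,T); d=P[1]-P[0]; return np.degrees(np.arctan2(d[1],d[0])).round(2),(toL(P)*1e3).round(1).tolist()
print('plate -x edge',ang((75,206),(365,208),.035))
print('comb edge',ang((366,212),(363,340),.035))
print('grip R',ang((188,272),(190,520),.069)); print('grip L',ang((114,272),(113,520),.069))
P=plane('wrist',[[238,145],[367,145.5]],.03,T);d=P[1]-P[0];print('ledge',np.degrees(np.arctan2(d[1],d[0])))
im=manip.snapshot('top'); cv2.imwrite('pics/t14.png',im)
b=cv2.resize(im[195:345,135:245],None,fx=4,fy=4,interpolation=cv2.INTER_CUBIC); cv2.imwrite('pics/t14z.png',b)
E
```

```text
time: 18.23
tool_pos: [0.5362, -0.0907, 0.1692]
eef_rot: [2.096, 2.335, -0.001]
ft_force: [0.7, 0.9, -0.1]
grip_width: 0.0319
time: 18.48
tool_pos: [0.5353, -0.0836, 0.1675]
eef_rot: [-2.084, -2.348, 0.0]
ft_force: [0.1, 0.5, 1.2]
grip_width: 0.0321
plate -x edge (np.float64(96.2), [[-35.2, -54.7, 5.0], [-35.0, -0.8, 5.0]])
comb edge (np.float64(7.7), [[-34.2, -0.6, 5.0], [-9.6, -0.1, 5.0]])
grip R (np.float64(7.44), [[-29.9, -34.5, 39.0], [13.5, -33.8, 39.0]])
grip L (np.float64(5.88), [[-29.9, -46.6, 39.0], [13.5, -47.0, 39.0]])
ledge 96.30084619417707
```

View pics/t14.png

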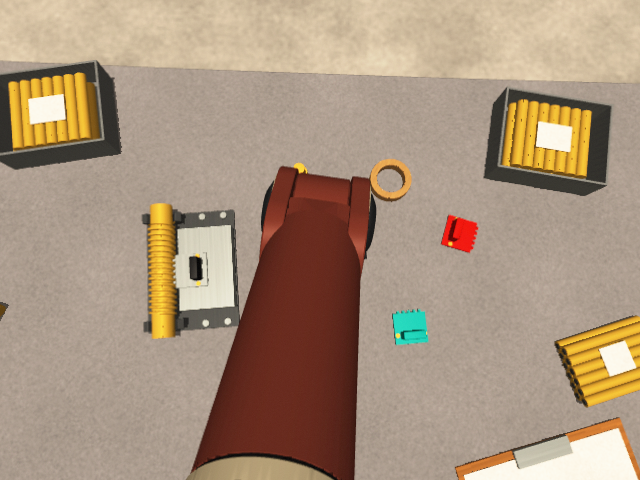

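View pics/t14z.png

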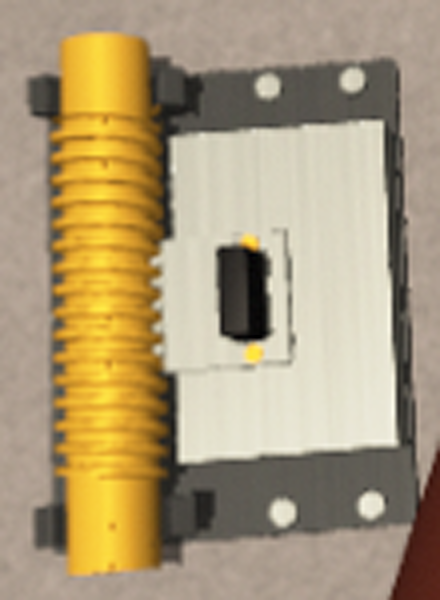

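Run:
```python
from h import *
print(manip.hand_in())
```

```text
the job is handed in; nothing more can be done
None
```

The five-toothed leaf is seated in the threads, released and lying flat on the ledge, and the job is handed in at about 18.5 s. No verdict is reported.

**What I did:** I gripped the leaf by its block and laid it flat on the ledge with the comb edge about 20 mm short of the threads. I found the grooves in the wrist picture and shifted the leaf about 1.5 mm along the spindle. I then moved it in by about 1 mm at a time until it met a firm stop. I held it there for about 1 s, most of that at about 10 N on the wrist. I estimate 6 N or more of that on the brass, the rest being friction on the ledge. Then I eased off, opened the fingers, lifted clear and backed away.

**Last checks:**
- **Depth:** the comb edge measured 0.1 to 0.8 mm short of the crest line (1.5 mm allowed).
- **Squareness:** the leaf's end edge agrees with the ledge's to about 0.1°. A shorter comb-edge reading differed by about 1.3°, and the two sides of the grip by about 1°. I put those down to reading pixels off small features.
- **Position:** the grip is about 5 mm from the ledge's middle (35 mm allowed).
- **Arm:** after release the wrist force was near zero, and the arm stands well away from the leaf.
- **Other items:** I never touched the three-toothed leaf, coupling, tape roll or look-alikes. In the last top view the arm hid the three-toothed leaf and most of the coupling, so I could not check those two there.

The wrist force never passed about 10 N sideways. I worked out the contact force on the spindle from that reading; it is not measured directly.

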